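Release a laser module from its dock and clamp it in the jig

TASK

Press the laser module down in its push-to-release dock until the latch lets go and it springs up, then pull it out and stand it upright in the jig, square and snug against both aluminium stops. Then push the red toggle clamp handle all the way down past dead centre, so that the rubber pad holds the module, and let go. Leave the other things on the bench where they are.

Things in the scene. Friction and masses are not known exactly. Their poses are not given: they have to be found in the camera images.
- jig: Clamping jig, fixed: plywood plate 290 x 120 x 12 mm with two low aluminium stops and a steel toggle clamp on a wooden riser. Origin: centre of the plate's underside; z up; x points from the clamp's handle end to the end with the stops, y to the left of that. End stop: inner face at x = +120 mm. Side stop: inner face at y = +20 mm. Both 12 mm thick, tops at z = 27 mm.
- nest (a point): Point on the plate's top (z = 12 mm) under the module's centre when the module stands snugly against both stops; axes as the jig (end stop 20 mm away in +x, side stop 20 mm away in +y).
- clamp_handle (a joint): Handle angle, rad: 0 = open; grows as the handle is pushed down. The handle points from its hinge to jig -x and up, at (1.20 - value) rad above level. Dead centre 1.08, stop (locked) 1.20, level. Pushing takes 2 to 8 N at the red grip; it stays where it is left, and past dead centre with a part under the pad it stays locked.
- clamp_pivot (a point): Hinge axis of the handle (along jig y), fixed on the jig at x = -53 mm, y = 0, z = 78 mm; axes as the jig.
- handle_grip (a point): Point on the centre line of the handle's red round grip, 85 mm from its hinge; moves with the handle. The grip is 22 mm thick and runs from 52 to 109 mm from the hinge, rounded end at 120 mm.
- dock: Push-to-release dock, fixed to the bench: a grey block 80 x 80 mm, 66 mm high, with a 44 x 44 mm pocket edged in yellow in its top. Origin: centre of its underside; z up; the pocket's sides are parallel to x and y.
- dock_carrier (a joint): Height of the sprung floor in the dock's pocket, m: 0 = latched (module's top 6 mm above the dock's top, z = 72 mm). The latch lets go once pressed below -0.004 (hard stop -0.006; 6 to 9 N straight down on the module's top); when the press is taken away it springs to +0.026 and 32 mm of the module stands out. A green tab slides out of the dock's side.
- module_center (a point): Centre of the laser module, the part to be clamped: a dark blue finned block 40 x 40 mm, 50 mm high, with an orange band near its flat top, 0.2 to 0.33 kg, loose, standing upright in the dock's pocket with its sides parallel to the dock's; z is up, through the top.
- module: The same laser module; origin at the centre of its underside.
- clamp_pad: The clamp's sprung black rubber pad, 16 mm across, at the end of a flat steel arm (109 mm long, upright when open, between handle and nest); the arm swings down 91 degrees towards jig +x as the handle goes down and the pad lands on the module's top, pressing about 9 N when locked. Origin: on the arm's hinge (jig x = -9, z = 90 mm), not at the pad.
- ply_box: Bystander: open plywood box 140 x 120 x 40 mm; origin at the centre of its underside.
- spray_blue: Bystander: spray can with a blue label, 52 mm across, 150 mm high; origin at the centre of its underside.
- spray_red: Bystander: spray can with a red label, 52 mm across, 150 mm high; origin at the centre of its underside.
- screwdriver: Bystander: screwdriver lying on the bench, handle towards its -x.
- coaster: Bystander: round wooden coaster 80 mm across, 6 mm thick; origin at the centre of its underside.
- jar: Bystander: glass jar with a steel cap, 50 mm across, 60 mm high; origin at the centre of its underside.
- spare_pad: Bystander: spare black rubber pad 18 mm across, 12 mm high, on the jig's plate beside where the handle comes down (about jig x = -120 mm, y = +40 mm); origin at the centre of its underside.

How it is judged:
On the way, in this order (a step that is already met when the one before it is completed fails the run):
1. the dock's latch is released and its floor has sprung up (value of joint dock_carrier above 0.018 m), for 0.1 s.
2. the module is pulled clear of the dock (z of module_center in the frame of dock above 0.095 m), for 0.05 s.
3. the module stands upright in the jig against both stops, let go, with the clamp not yet locked (x of module_center in the frame of nest between -0.005 and 0.003 m and y of module_center in the frame of nest between -0.005 and 0.003 m and z of module_center in the frame of nest between 0.021 and 0.028 m and angle between module_center's own z axis and vertical below 0.08 rad and (angle between the x axis of module_center and the x axis of nest, either way round below 0.1 rad or angle between the x axis of module_center and the y axis of nest, either way round below 0.1 rad) and contact force between the fingers and module below 0.3 N and value of joint clamp_handle below 1 rad), for 0.1 s.
4. the handle is past dead centre and the pad presses on the module (x of module_center in the frame of nest between -0.005 and 0.003 m and y of module_center in the frame of nest between -0.005 and 0.003 m and z of module_center in the frame of nest between 0.021 and 0.028 m and angle between module_center's own z axis and vertical below 0.08 rad and (angle between the x axis of module_center and the x axis of nest, either way round below 0.1 rad or angle between the x axis of module_center and the y axis of nest, either way round below 0.1 rad) and value of joint clamp_handle above 1.13 rad and contact force between clamp_pad and module above 3 N), for 0.2 s.
At the end, for the whole second after the job is handed in: The module stands still and upright on the jig's plate, square (within 0.1 rad) and against both stops (gap at most 5 mm at each), the clamp handle is past dead centre (value above 1.13) and the pad presses on the module with more than 3 N; the other things have not been moved more than 25 mm (all of step 4 and linear speed of module below 0.02 m/s); the robot touches nothing.
It fails at once if one of the other things (box, cans, screwdriver, coaster, jar, spare pad) is moved more than 25 mm (distance of any of ply_box, spray_blue, spray_red, screwdriver, coaster, jar, spare_pad from where it was at the start of the episode above 0.025 m).
It fails at once if the module is tipped over (angle between module_center's own z axis and vertical above 0.8 rad).
It also fails if it takes over 64 s, if anything falls off the work surface, if the arm or the gripper's body presses on something with over 40 N, if the wrist force passes 120 N, or if a joint passes its speed limit or range.

ROBOT

A 7-joint arm with a two-finger parallel gripper is mounted at the origin on the work surface. World frame = base frame: x ahead of the robot, y to its left, z up, the work surface at z = 0. Lengths are in m, angles in rad, forces in N, time in s.
With the tool pointing down it reaches from about 0.425 to 1.025 m from the base axis. Payload 3.6 kg.
Tool frame: the origin (TCP) lies midway between the tips of the shut fingers; the grasp point (between the pads) lies 19 mm behind it; z points along the fingers, y is the line along which they close (so a half turn about z gives the same grasp; the last joint's range is limited). The gripper opens to 85 mm and grips with 20 to 120 N. Pads are 22 mm wide; open, the fingers measure 114 mm over their backs; the gripper's body (76 mm by 85 mm) begins 54 mm behind the grasp point. The pads swing forward as they close: fully open they stand 13 mm farther back than shut.
Start: joints at [1.046, 0.591, 0.048, 1.609, -0.033, 0.943, -0.034], TCP at [0.303, -0.659, 0.231] pointing down, gripper open.
Joint ranges: [-2.69, 2.69], [-0.47, 2.24], [-1.27, 1.36], [0.19, 2.51], [-1.53, 4.68], [0.08, 2.07], [-3.09, 3.09]. Speed limits (rad/s): [2.57, 2.57, 3.14, 3.14, 3.14, 3.14, 3.14].

INTERFACE

Orientations are given as a 3x3 rotation matrix whose columns are the frame's x, y, z axes.
In Python, from rig import arm, move_gripper, planner, cams, job, telemetry gives the robot as it stands. The module is installed in compiled form; this text tells all that it offers. Calls block until the motion is done:
- arm.move_pose(position, orientation): joint-space move of the TCP to a pose.
- arm.line_to(position, attitude=None, v=0.15, stop_force=None): straight line of the TCP; attitude=None keeps the orientation; v is the mean speed in m/s. With stop_force (N) it stops when the force on the tool has changed by that much, and returns True; else False.
- arm.move_j(angles): joint-space move.
- move_gripper(opening, f_grip=None): finger opening in m; f_grip is the grip in N (None keeps the last); returns when the fingers have stopped.
- arm.pause(seconds).
- planner.solve_ik(position, orientation): joint angles nearest the present ones, or None.
- cams.camera(name): name is "side" or "top" or "wrist"; returns a dict with "color" (480x640x3 uint8, red, green, blue), "intrinsics" (3x3 intrinsics, pixels), "extrinsics" (4x4, takes a point from world to camera coordinates); the wrist camera has in their place "mount" (4x4, takes a point from camera to tool coordinates, whose origin is the TCP and whose axes are the flange's). Camera axes: x right, y down, z forward; pixel columns grow to the right and rows downward; lengths in m; the calibration is good to about 2 mm. A picture is of the moment at which its call begins: read the wrist's pose just before it. There is no depth.
A pose or a line that the arm cannot do raises arm.PlanningError and nothing moves.
- job.sign_off(): hands the job in; it is judged then, once.
Readings, each from a call of its own:
- telemetry.current_time_s(): time.
- telemetry.current_joint_pos(): joint angles.
- telemetry.current_qvel(): joint speeds.
- telemetry.current_effort(): joint torques, N m.
- telemetry.current_eef_pos(): TCP position.
- telemetry.current_tool_rot(): TCP orientation.
- telemetry.current_contact_force(): force on the tool from outside, world axes, zero at the start.
- telemetry.current_torque(): the same for the moment, N m.
- telemetry.current_opening(): finger opening in m.
- telemetry.current_finger_force(): force on a finger pad.
Only numpy, scipy, OpenCV 4.12 (cv2) and the standard library are available. Lean on these libraries where they do the work, as an engineer would, in place of code of your own. Each camera call takes 0.05 s, during which the arm holds its last target. There are 200 camera calls.

## Working session

There is one attempt and no reset: what is moved stays moved. The work goes in short steps, each a Python script; the robot and the scene stay as the last script left them, time stands still between calls to the robot, and variables do not carry over. Pictures are saved under pics/ and viewed, at most 10 in all, crops included, and the job is handed in when it is done.

```bash
mkdir -p pics; python3 - <<'E'
from rig import arm, cams, telemetry
import cv2, numpy as np
np.set_printoptions(precision=4,suppress=True)
for n in ("top","side"):
    c=cams.camera(n); cv2.imwrite(f"pics/{n}0.png",c["color"][:,:,::-1]); print(n,c["intrinsics"],c["extrinsics"])
print(telemetry.current_eef_pos(),telemetry.current_tool_rot(),telemetry.current_time_s(), telemetry.current_opening())
print(cams.camera("wrist")["mount"])
E
```

```text
top [[572.3989   0.     311.3244]
 [  0.     572.3989 238.233 ]
 [  0.       0.       1.    ]] [[-0.0138 -0.9999  0.0026 -0.0091]
 [-0.9937  0.0135 -0.1114  0.5554]
 [ 0.1114 -0.0041 -0.9938  1.0872]
 [ 0.      0.      0.      1.    ]]
side [[514.1796   0.     317.7792]
 [  0.     514.1796 244.3689]
 [  0.       0.       1.    ]] [[-0.9828 -0.1847  0.0068  0.5396]
 [-0.1219  0.6203 -0.7749  0.1623]
 [ 0.1389 -0.7623 -0.6321  0.9715]
 [ 0.      0.      0.      1.    ]]
[ 0.3025 -0.6581  0.2302] [[ 0.9086  0.4176 -0.0009]
 [ 0.4176 -0.9086  0.0018]
 [-0.0001 -0.0021 -1.    ]] 0.1 0.08565432865373897
[[ 0.0001 -0.9609 -0.2768  0.0696]
 [ 1.      0.0001  0.0001 -0.0005]
 [-0.0001 -0.2768  0.9609 -0.1421]
 [ 0.      0.      0.      1.    ]]
```

View pics/top0.png

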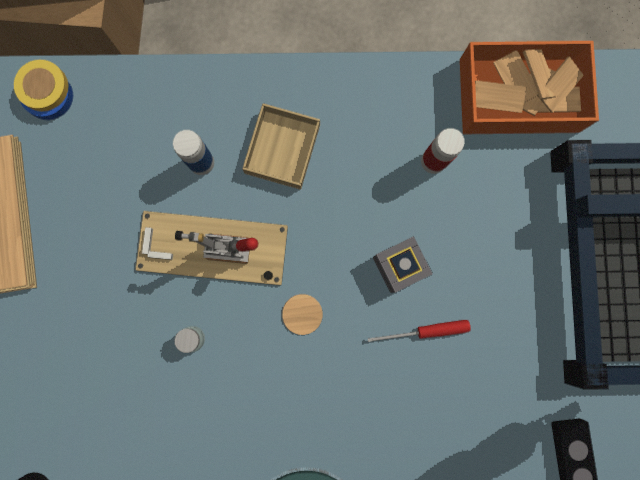

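View pics/side0.png

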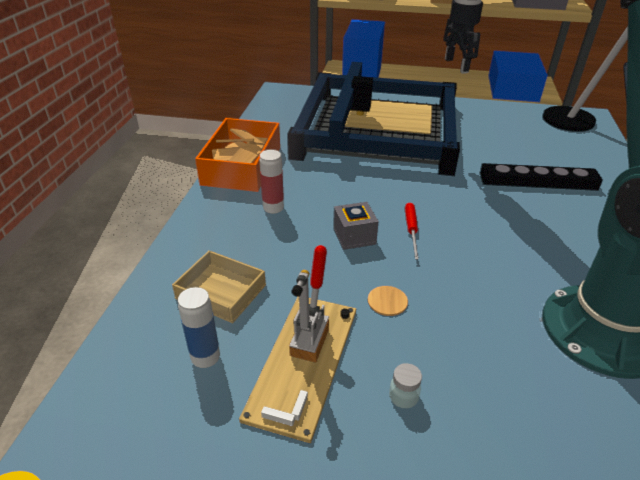

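The top view shows the dock's yellow pocket at about (405,264) and the jig plate with corners near (142,212), (287,222), (281,285), (137,272). The stops are at the left end and the red handle is at (247,244). In the side view the handle stands up and open, and nothing is near the dock.

```bash
cat > h.py <<'E'
import numpy as np, cv2
from rig import arm, move_gripper, planner, cams, job, telemetry
np.set_printoptions(precision=4,suppress=True)
def shot(name, file=None):
    """returns image(BGR), K, world->cam T"""
    if name=="wrist":
        p=np.array(telemetry.current_eef_pos()); R=np.array(telemetry.current_tool_rot())
        c=cams.camera(name); W=np.eye(4); W[:3,:3]=R; W[:3,3]=p
        T=np.linalg.inv(W@c["mount"])
    else:
        c=cams.camera(name); T=c["extrinsics"]
    im=np.ascontiguousarray(c["color"][:,:,::-1])
    if file: cv2.imwrite(file,im)
    return im,np.array(c["intrinsics"]),np.array(T)
def onplane(px,z,K,T):
    px=np.atleast_2d(np.asarray(px,float))
    d=(np.linalg.inv(K)@np.c_[px,np.ones(len(px))].T).T@T[:3,:3]
    o=-T[:3,:3].T@T[:3,3]
    return o+d*((z-o[2])/d[:,2])[:,None]
def proj(P,K,T):
    P=np.atleast_2d(P); c=P@T[:3,:3].T+T[:3,3]; q=c@K.T
    return q[:,:2]/q[:,2:]
def down(yaw):
    """tool pointing down, tool y (closing line) at angle yaw in world"""
    y=np.array([np.cos(yaw),np.sin(yaw),0]); z=np.array([0,0,-1.]); return np.c_[np.cross(y,z),y,z]
E
python3 - <<'E'
from h import *
im=cv2.imread("pics/top0.png")
c=cams.camera("top"); K,T=c["intrinsics"],c["extrinsics"]
hsv=cv2.cvtColor(im,cv2.COLOR_BGR2HSV)
m=cv2.inRange(hsv,(20,130,120),(35,255,255)); m[:, :360]=0; m[:,450:]=0; m[:230]=0; m[300:]=0
pts=cv2.findNonZero(m)[:,0]; r=cv2.minAreaRect(pts); b=onplane(cv2.boxPoints(r),.066,K,T)
print("dock",r,b[:,:2],b.mean(0),np.linalg.norm(b[1]-b[0]),np.linalg.norm(b[2]-b[1]))
a=np.degrees(np.arctan2(*(b[1]-b[0])[1::-1]));print(a)
j=onplane([(142,212),(287,222),(281,285),(137,272)],.012,K,T)
print("jig",j[:,:2],j.mean(0),np.linalg.norm(j[1]-j[0]),np.linalg.norm(j[2]-j[1]))
x=(j[0]+j[3]-j[1]-j[2]);print(np.degrees(np.arctan2(x[1],x[0])))
print(cams.camera("wrist")["intrinsics"])
E
```

```text
dock ((404.10003662109375, 263.70001220703125), (26.385601043701172, 25.491174697875977), 63.43495178222656) [[ 0.5126 -0.1584]
 [ 0.5336 -0.2021]
 [ 0.4887 -0.2228]
 [ 0.4679 -0.1793]] [ 0.5007 -0.1906  0.066 ] 0.0485050976336831 0.04945546877412947
-64.33747251676763
jig [[0.6146 0.3204]
 [0.5905 0.0312]
 [0.4655 0.0442]
 [0.495  0.328 ]] [0.5414 0.1809 0.012 ] 0.29015079737896454 0.1257150834142095
84.66351982989912
[[373.4419   0.     322.2327]
 [  0.     373.4419 233.8322]
 [  0.       0.       1.    ]]
```

```bash
python3 - <<'E'
from h import *
D=np.array([.5007,-.1906]); yd=np.radians(25.7); yj=np.radians(84.7)
J=np.array([.5414,.1809]); N=J+.1*np.array([np.cos(yj),np.sin(yj)])
H=J-.138*np.array([np.cos(yj),np.sin(yj)])
for nm,P,y0,zs in (("dock",D,yd,(.069,.2)),("nest",N,yj,(.033,.25)),("handle",H,yj,(.08,.25))):
  for k in range(4):
    a=y0+k*np.pi/2
    print(nm,round(np.degrees(a)%360),[planner.solve_ik(np.r_[P,z],down(a)) for z in zs], "cam dir",np.degrees(np.arctan2(down(a)[1,0],down(a)[0,0])))
E
```

```text
dock 26 [array([ 0.488 ,  0.6201, -0.2852,  2.1319,  0.3948,  0.439 ,  0.3416]), array([ 0.6005,  0.4249, -0.4218,  2.0493,  0.2596,  0.7175,  0.4636])] cam dir 115.7
dock 116 [array([-0.2202,  0.7459,  0.7277,  2.1623, -0.9437,  0.5913, -3.0515]), array([ 1.033 ,  0.6125, -1.0709,  2.0328,  0.6915,  0.9129,  1.6017])] cam dir -154.29999999999998
dock 206 [array([ 0.0371,  0.6367,  0.3362,  2.1518, -0.4942,  0.4263, -1.9259]), array([-0.0286,  0.4235,  0.409 ,  2.0761, -0.2597,  0.6899, -2.1432])] cam dir -64.30000000000001
dock 296 [array([ 0.2688,  0.6073,  0.0141,  2.1417, -0.021 ,  0.3927, -0.8224]), array([ 0.3028,  0.3975, -0.0308,  2.0621,  0.0189,  0.6822, -0.8625])] cam dir 25.69999999999997
nest 85 [array([-0.2206,  0.7729, -0.4708,  1.9503,  0.63  ,  0.5676,  0.3571]), array([ 0.1238,  0.6204, -1.0035,  1.8129,  0.6011,  1.0491,  0.3664])] cam dir 174.7
nest 175 [array([ 0.1312,  1.0194, -1.0782,  1.9352,  1.1389,  0.9726,  1.5222]), array([ 0.1574,  0.651 , -1.0708,  1.8117,  0.6475,  1.0794,  1.8947])] cam dir -95.30000000000001
nest 265 [array([-0.6639,  0.7372,  0.1728
[... 335 characters left out ...]
([ 0.2608,  0.6503, -0.5908,  2.1301,  0.6909,  0.5577,  0.6369]), array([ 0.4081,  0.4095, -0.7534,  2.0043,  0.3661,  0.8647,  0.9321])] cam dir 174.7
handle 175 [array([-0.5176,  0.6434,  0.4908,  2.1639, -0.6556,  0.4823, -2.7496]), array([ 0.6087,  0.5166, -1.0681,  1.9974,  0.5582,  0.9565,  2.3053])] cam dir -95.30000000000001
handle 265 [array([-0.2604,  0.5888,  0.1267,  2.1529, -0.1772,  0.4093, -1.6553]), array([-0.0953,  0.3257, -0.0915,  2.0247,  0.0411,  0.7929, -1.8741])] cam dir -5.299999999999986
handle 355 [array([-0.0026,  0.591 , -0.2237,  2.1415,  0.296 ,  0.4376, -0.5514]), array([ 0.1398,  0.3464, -0.3917,  2.0148,  0.1795,  0.8128, -0.4473])] cam dir 84.70000000000002
```

```bash
python3 - <<'E'
from h import *
R=down(np.radians(-64.3)); move_gripper(0.0)
arm.move_pose([.5007,-.1906,.2],R)
shot("wrist","pics/wd.png"); 
Rj=down(np.radians(-5.3))
arm.move_pose([.545,.24,.31],Rj)
im,K,T=shot("wrist","pics/wj.png"); np.savez("wj.npz",K=K,T=T)
print(telemetry.current_time_s(),telemetry.current_eef_pos(),telemetry.current_contact_force())
a=cv2.imread("pics/wd.png");b=cv2.imread("pics/wj.png");cv2.imwrite("pics/both.png",np.vstack([a,b])[:, :])
E
```

```text
4.6083 [0.5455 0.2375 0.3093] [ 0.146   0.1902 -0.2625]
```

View pics/wd.png

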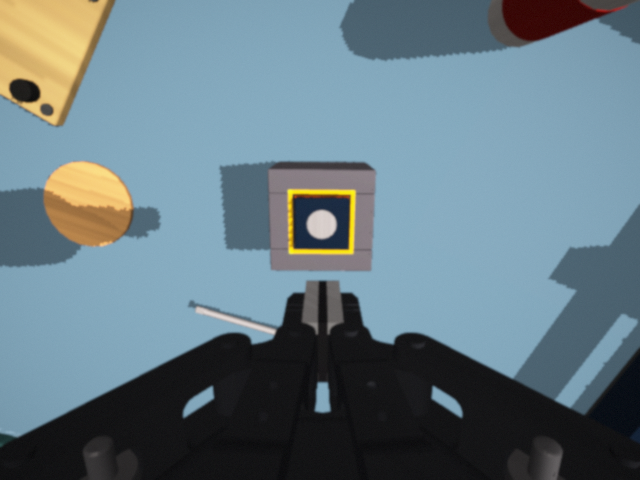

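View pics/wj.png

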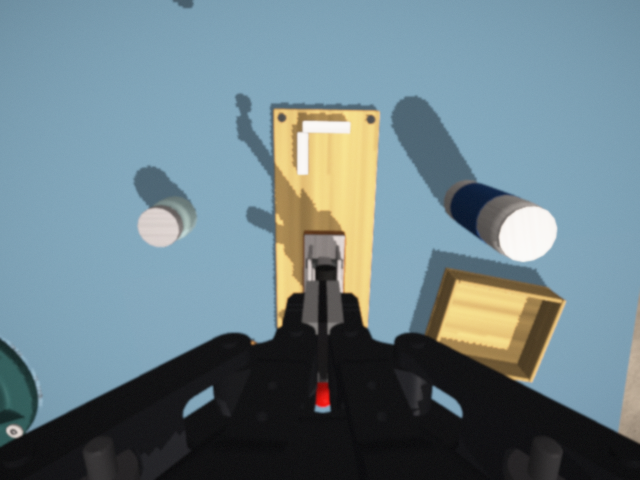

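The dock image shows the yellow pocket square to the view, spanning about (288–356, 189–255), with the module's white top disc at (321,224). The jig image shows the end stop at rows 122–133, columns 302–350, the side stop at columns 297–308, rows 132–175, and the plate from column 274 to 380.

```bash
cat > meas.py <<'E'
from h import *
d=np.load("wj.npz");K,T=d["K"],d["T"]; im=cv2.imread("pics/wj.png")
hsv=cv2.cvtColor(im,cv2.COLOR_BGR2HSV)
m=cv2.inRange(hsv,(0,0,170),(180,50,255)); m[:112]=0;m[180:]=0;m[:,:290]=0;m[:,360:]=0
def edge(prof): # subpixel half crossings of a 1-D profile
    p=prof.astype(float); h=(p.max()+p.min())/2; i=np.flatnonzero(np.diff(p>h)); return i+(h-p[i])/(p[i+1]-p[i])
S=hsv[:,:,1].astype(float)
E=[(c,115+edge(S[115:145,c])) for c in range(314,346,4)]
F=[(r,288+edge(S[r,288:320])) for r in range(140,171,4)]
e=onplane([(c,v[-1]) for c,v in E if len(v)>1],.027,K,T); f=onplane([(v[-1],r) for r,v in F if len(v)>1],.027,K,T)
for v in E[::3]+F[::3]: print(v)
pe=np.polyfit(e[:,0],e[:,1],1); pf=np.polyfit(f[:,1],f[:,0],1)
print("end face dir",np.degrees(np.arctan(pe[0])),"side",np.degrees(np.arctan2(1,pf[0])), e.mean(0),f.mean(0))
# plate long edges at z=.012
def pl(rows,lo,hi):
    q=[]
    for r in rows:
        s=im[r,lo:hi,0].astype(float)-im[r,lo:hi,2]
        v=edge(s); q.append((lo+v[0],r))
    w=onplane(q,.012,K,T); p=np.polyfit(w[:,1],w[:,0],1); return np.degrees(np.arctan2(1,p[0])),w.mean(0),np.abs(np.polyval(p,w[:,1])-w[:,0]).max(),q[0],q[-1]
print(pl([120,130,140,150,230,240,260,280,300],262,285)); print(pl(range(120,300,15),365,392))
E
python3 meas.py
```

```text
(314, array([120.    , 132.5532]))
(326, array([120.3191, 132.766 ]))
(338, array([120.566 , 133.1351]))
(140, array([296.2745, 308.1395]))
(152, array([296.2843, 308.131 ]))
(164, array([296.3039, 308.1   ]))
end face dir -6.869538459881011 side 83.6957782371268 [0.5569 0.2994 0.027 ] [0.5328 0.2788 0.027 ]
(np.float64(83.46751614122647), array([0.4848, 0.2174, 0.012 ]), np.float64(0.0003086092786714345), (np.float64(272.6578947368421), 120), (np.float64(275.80357142857144), 300))
(np.float64(85.0372433254335), array([0.6037, 0.2114, 0.012 ]), np.float64(0.009424876293511852), (np.float64(367.6142857142857), 120), (np.float64(369.6617647058824), 285))
```

```bash
cat > press.py <<'E'
from h import *
R=down(np.radians(-64.3))
arm.line_to([.545,.20,.31],v=.3)
arm.move_pose([.5007,-.1906,.2],R); arm.pause(.3)
im,K,T=shot("wrist","pics/wd2.png")
hsv=cv2.cvtColor(im,cv2.COLOR_BGR2HSV); m=cv2.inRange(hsv,(22,150,120),(35,255,255)); m[:,:250]=0;m[:,400:]=0;m[:150]=0;m[280:]=0
r=cv2.minAreaRect(cv2.findNonZero(m)[:,0]); b=onplane(cv2.boxPoints(r),.066,K,T)
L=[np.linalg.norm(b[1]-b[0]),np.linalg.norm(b[2]-b[1])]; c=b.mean(0)
e=b[1]-b[0]; ang=(np.degrees(np.arctan2(e[1],e[0]))+45)%90-45
g=cv2.inRange(hsv,(0,0,140),(180,60,255)); g[:,:300]=0;g[:,345:]=0;g[:200]=0;g[245:]=0
mm=cv2.moments(g,True); disc=onplane([(mm['m10']/mm['m00'],mm['m01']/mm['m00'])],.072,K,T)
print("pocket",c,L,ang,"disc",disc, telemetry.current_eef_pos())
assert np.linalg.norm(c[:2]-[.5007,-.1906])<.012 and max(L)<.056 and min(L)>.044
arm.move_pose([c[0],c[1],.09],R); arm.pause(.1)
print(arm.line_to([c[0],c[1],.0655],v=.025,stop_force=20),telemetry.current_eef_pos(),telemetry.current_contact_force())
arm.pause(.2); print(telemetry.current_eef_pos(),telemetry.current_contact_force())
arm.line_to([c[0],c[1],.2],v=.15); arm.pause(.3)
shot("wrist","pics/wd3.png"); print(telemetry.current_time_s())
E
python3 press.py
```

```text
pocket [ 0.4998 -0.1915  0.066 ] [np.float64(0.05047212870803455), np.float64(0.049194954908570065)] 24.470147382778137 disc [[ 0.4998 -0.1914  0.072 ]] [ 0.501  -0.1901  0.2001]
False [ 0.4997 -0.1914  0.0661] [-2.4447  2.1065  9.7493]
[ 0.4997 -0.1914  0.0661] [-1.7428  0.1178  8.522 ]
10.1
```

View pics/wd3.png

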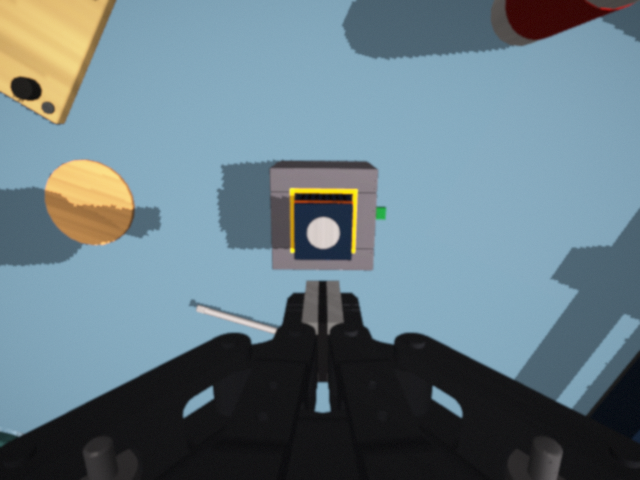

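The module has sprung up: the green tab shows at (380,212) and the module's top is larger and higher, at (323,233). Next is the grasp and carry to the jig.

```bash
cat > jig.py <<'E'
from h import *
a=np.radians(83.5); u=np.array([np.cos(a),np.sin(a),0]); v=np.array([-np.sin(a),np.cos(a),0])
e=np.array([.5569,.2994,0]); RJ=down(a-np.pi/2)
nest=(e@u-.02)*u-.5178*v
def J(x,y,z): return nest+(x-.1)*u+y*v+np.array([0,0,z])   # jig coords -> world
E
cat > grasp.py <<'E'
from jig import *
c=[.4998,-.1915]; R=down(np.radians(-65.2))
move_gripper(.07)
arm.move_pose([*c,.13],R); arm.line_to([*c,.069],v=.08,stop_force=10); arm.pause(.1)
print(telemetry.current_eef_pos()); move_gripper(.03,40)
print("open",telemetry.current_opening(),telemetry.current_finger_force())
arm.line_to([*c,.30],v=.15); print("lifted",telemetry.current_opening(),telemetry.current_contact_force())
assert telemetry.current_opening()>.035
arm.move_pose(J(.1,-.006,.30),RJ)
arm.move_pose(J(.094,-.006,.06),RJ); arm.pause(.2)
print(telemetry.current_eef_pos(),J(.094,-.006,.06))
print("down",arm.line_to(J(.094,-.006,.031),v=.02,stop_force=4),telemetry.current_eef_pos(),telemetry.current_contact_force(),telemetry.current_time_s())
E
python3 grasp.py
```

```text
[ 0.5003 -0.1917  0.0695]
open 0.03902304589396035 43.04275631904602
lifted 0.03940887813446404 [ 0.3962  1.1307 -2.6059]
[0.5598 0.2738 0.0619] [0.5583 0.2731 0.06  ]
down True [0.5582 0.273  0.0335] [-1.0734 -0.3807  4.509 ] 18.3083
```

```bash
python3 - <<'E'
from jig import *
def st(n): 
    p=telemetry.current_eef_pos()-nest; f=telemetry.current_contact_force(); print(n,"nest xy",p@u,p@v,p[2],"F",f@u,f@v,f[2])
st("0")
z=.0338
arm.line_to(J(.094,-.006,z),v=.02); st("up")
print(arm.line_to(J(.108,-.006,z),v=.015,stop_force=6)); st("x")
x=(telemetry.current_eef_pos()-nest)@u+.1
print(arm.line_to(J(x,.008,z),v=.015,stop_force=6)); st("y")
shot("wrist","pics/slid.png"); print(telemetry.current_time_s())
E
```

```text
0 nest xy -0.006058933464835477 -0.0059376163348501725 0.03353854297442337 F -0.49981033887725035 1.0234270198096909 4.50903042095365
up nest xy -0.006049468378853775 -0.006006132487049654 0.03363032473917339 F 0.25548279798072626 0.2424639220100114 0.7509803989498809
True
x nest xy 3.1956612264617346e-05 -0.005931543892896775 0.03364075939789235 F 0.005175466249837923 0.027742856789555976 4.049282899868122
True
y nest xy -0.0007872023832480483 -0.00028684948815040274 0.03367093526040615 F -0.02180009829029715 1.1097574154897167 2.3672018133318464
19.7667
```

View pics/slid.png

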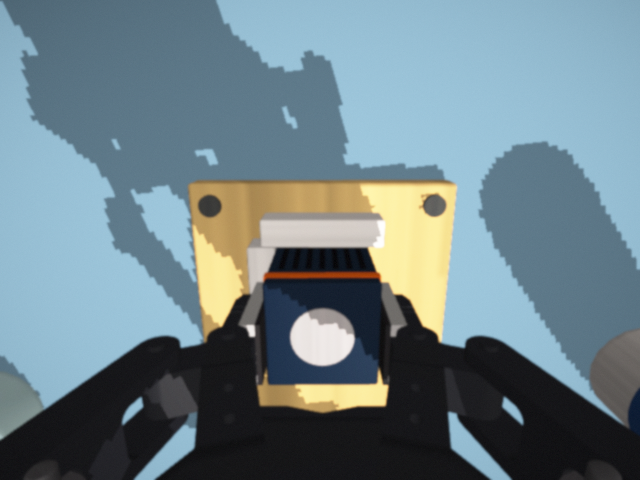

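The module sits against the end stop (face at row 247) and beside the side stop (column 250–265), square in the picture, and the tool readings match the nest to within 1 mm. I'm releasing it and checking.

```bash
python3 - <<'E'
from jig import *
move_gripper(.06); arm.pause(.3); print(telemetry.current_finger_force(),telemetry.current_opening())
p=telemetry.current_eef_pos()
arm.line_to([p[0],p[1],.2],v=.15); arm.pause(.2)
im,K,T=shot("wrist","pics/placed.png"); print(telemetry.current_time_s())
# expected top-face corners, module at nest
q=proj(np.array([J(.1+sx*.02,sy*.02,.062) for sx,sy in((1,1),(1,-1),(-1,-1),(-1,1))]),K,T); print(q)
cv2.polylines(im,[np.round(q).astype(int)],True,(0,255,0),1); cv2.imwrite("pics/placed2.png",im[60:420,100:540])
E
```

```text
0.0 0.0601419957049747
21.9083
[[294.233  194.8159]
 [347.2121 194.6898]
 [346.3733 245.0723]
 [295.4318 245.1893]]
```

View pics/placed2.png

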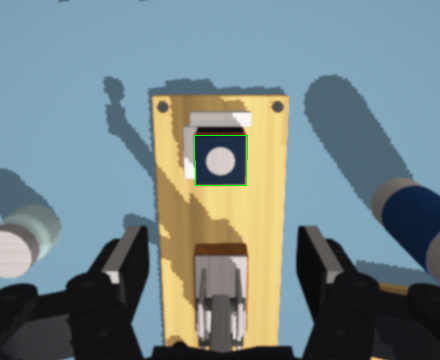

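The released module's top, centred at (220,160) in the crop, coincides with the expected nest outline. Next I push the handle.

```bash
cat > clampit.py <<'E'
from jig import *
def tcp(th,r=.085,n=0.):  # tool corner on the grip's upper side, n = clearance along its normal
    x=-.053-r*np.cos(th)+(.011+n)*np.sin(th); z=.078+r*np.sin(th)+(.011+n)*np.cos(th)
    return J(x+.011,0,z)
p=telemetry.current_eef_pos(); arm.line_to([p[0],p[1],.30],v=.25); move_gripper(0.)
s=tcp(1.2,n=.012); arm.move_pose([s[0],s[1],.30],RJ)
print("entry",arm.line_to(s,v=.12,stop_force=8),telemetry.current_eef_pos(),s)
f=0
for th in np.arange(1.15,-.01,-.115):
    if arm.line_to(tcp(th,n=-.001),v=.06,stop_force=22): print("stopped",th); break
    print(round(th,2),telemetry.current_contact_force())
print("press",arm.line_to(tcp(0,n=-.004),v=.02,stop_force=15),telemetry.current_eef_pos(),telemetry.current_contact_force())
arm.pause(.2); print(telemetry.current_eef_pos(),telemetry.current_time_s())
E
python3 clampit.py
```

```text
entry False [0.5365 0.1296 0.1663] [0.5359 0.1293 0.1656]
1.15 [ 1.2079  0.049  -0.3618]
1.03 [-0.1062  0.2161 -0.1963]
0.92 [-0.6471  0.2186 -0.1871]
0.8 [-0.2983  0.9837 -0.3504]
0.69 [0.7238 0.3166 0.1643]
0.57 [-1.4892  0.1452 -0.6028]
0.46 [-1.394  -0.9188 -0.32  ]
0.34 [-0.4169 -0.3355 -0.0507]
0.23 [-0.4293 -0.5201 -0.4954]
0.12 [ 0.1766  0.2734 -0.0843]
stopped 0.0
press True [0.5278 0.0545 0.0888] [-2.1965 -0.5555 10.3754]
[0.5278 0.0545 0.0888] 28.9417
```

```bash
python3 - <<'E'
from jig import *
p=telemetry.current_eef_pos(); arm.line_to([p[0],p[1],.28],v=.2)
arm.move_pose([.45,-.1,.3],RJ); arm.pause(.2)
a=shot("side")[0][230:450,170:430]; b=shot("top")[0][195:305,120:310]
a=cv2.resize(a,None,fx=1.5,fy=1.5); b=cv2.resize(b,(a.shape[1],int(110*a.shape[1]/190)))
cv2.imwrite("pics/end.png",np.vstack([a,b])); print(telemetry.current_time_s(),telemetry.current_contact_force())
E
```

```text
31.0833 [ 0.006  -0.1527 -0.2552]
```

View pics/end.png

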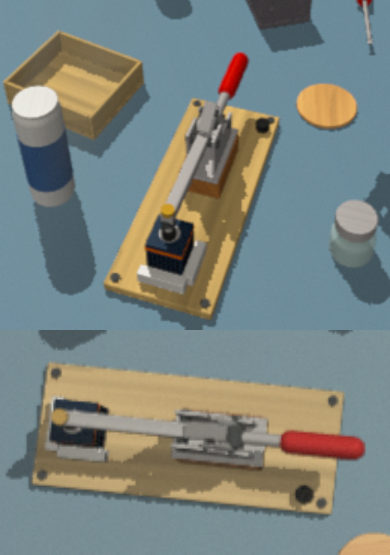

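The side crop (top half) shows the pad on the module's top at (168,225), with the arm down and the handle near level. The module is still in the corner of both stops, and the bystanders haven't moved. I'll touch the grip once more to confirm its height, then hand in.

```bash
python3 - <<'E'
from jig import *
s=J(-.138,0,.13); arm.move_pose([s[0],s[1],.28],RJ); arm.line_to(s,v=.15); arm.pause(.2)
print(arm.line_to(J(-.138,0,.086),v=.02,stop_force=3),telemetry.current_eef_pos()[2])
print(arm.line_to(J(-.138,0,.085),v=.02,stop_force=15),telemetry.current_eef_pos()[2],telemetry.current_contact_force())
arm.line_to(J(-.138,0,.28),v=.2); arm.pause(.3)
print(telemetry.current_time_s(),telemetry.current_contact_force())
E
```

```text
True 0.0888926120823498
True 0.08878909825511516 [-2.6484 -0.0455 10.3744]
36.575 [ 0.2388  0.5212 -0.0161]
```

The grip's top is at 88.9 mm, and level and locked is 89 mm, so the handle is at its stop.

```bash
python3 -c "
from rig import job; print(job.sign_off())"
```

```text
the job is handed in; nothing more can be done
None
```

The laser module was released from its dock, stood square against both jig stops and clamped with the handle at its locked stop; the job was handed in after about 37 s of the 64 s, though the sign-off call gave no verdict.

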